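# Slide a deep-well plate under the low bridge of a plate reader

### The job

Push the white 96-well plate along the table, flat and without lifting or tipping it, under the low white bridge of the plate reader until it sits between the side rails fully home against the end stop. Once it is home, press the round green start button on the reader's grey pod all the way down and let it go. Nothing is to be grasped or lifted, the button is not to be pressed before the plate is home, and the red petri dish, the small yellow-capped bottle and the white rod comb nearby are to be left where they are.

Things in the scene. Friction and masses are not known exactly. Their poses are not given: they have to be found in the camera images.
- plate: loose white 96-well plate lying flat, 85 (its x) x 127 (its y) x 30 mm high, about 0.12 kg; origin at the centre of its underside, z up. It starts outside the reader on the reader's open (+y) side, turned up to 0.25 rad from the reader's y axis and up to 20 mm off the lane's centre line. Slides freely on the table.
- reader: fixed plate reader on the table; origin on the table, at the centre of the plate's home place below the bridge; z up. The plate slides in along the reader's -y. End stop: face at y = -64 mm, 16 mm high. With the plate home, its origin reads x = 0, y = -1 mm here, its y axis is parallel to the reader's, and its rear end stands free at y = +63 mm. Grey pod with the button at x = -94 mm, 50 x 60 x 20 mm.
- lane_mouth (a point): point on the table on the lane's centre line at the mouth of the rails, 50 mm before the reader's origin (its y = +50 mm). Rails: inner faces at reader x = -46 and +46 mm, 14 mm high, straight from y = -76 to +30 mm, then flared outwards 0.5 rad to this mouth, about 115 mm wide
- bridge_under (a point): centre of the underside of the white bridge bar, 35 mm above the table, over the reader's origin. The bar is 36 mm wide along the lane; its top is at 51 mm, the black head on it at 59 mm; uprights at reader x = +-53 to +-71 mm
- start_button_top (a point): centre of the top face of the green start button (26 mm diameter) when up, on the reader's pod; it is pressed straight down, moves with the button
- start_button (a joint): travel of the start button in m: 0 = up, 0.006 = fully down; spring return, about 4 N when fully down; counts as pressed beyond 0.004
- petri: bystander: loose closed petri dish with red medium, 89 mm diameter, 15 mm high, origin under its centre; its centre 130 to 150 mm from the lane's centre line on the reader's +x side
- bottle: bystander: loose small white bottle with yellow cap, 35 mm diameter, 68 mm high, origin under its centre; beyond the bridge on the reader's +x side
- comb: bystander: loose white comb of eight sleeves lying flat, 47 x 92 x 9 mm, origin under its centre; on the reader's -x side, beside the lane
Mind the look-alikes: they are no part of the job. What is shaped like the plate but purple is not meant.

How it is judged (in metres and radians):
On the way, in this order (a step that is already met when the one before it is completed fails the run):
1. the plate has been pushed under the bridge, home between the rails and against the stop (y of plate in the frame of reader between -0.007 and 0.005 m and x of plate in the frame of reader between -0.007 and 0.007 m and angle between the y axis of plate and the y axis of reader, either way round below 0.07 rad and angle between plate's own z axis and vertical below 0.04 rad and height (world z) of plate below 0.004 m), for 0.2 s.
2. the start button has been pressed down (all of step 1 and value of joint start_button above 0.004 m), for 0.05 s.
At the end, for the whole second after the job is handed in: Plate flat and at rest under the bridge: within 7 mm of the lane's centre line, at most 5 mm short of the reader's origin (the stop is 1 mm past it), within 0.07 rad of the rails; start button up again; each bystander within 20 mm of its start (all of step 1 and value of joint start_button below 0.0015 m and linear speed of plate below 0.01 m/s and distance of each of petri, bottle, comb from where it was at the start of the episode below 0.02 m); the robot touches nothing.
It fails at once if the plate is lifted or tipped (its origin more than 5 mm up, or tilted more than 0.1 rad) (height (world z) of plate above 0.005 m or angle between plate's own z axis and vertical above 0.1 rad).
It fails at once if the start button is pressed before the plate is home (value of joint start_button above 0.004 m and not (y of plate in the frame of reader between -0.007 and 0.005 m and x of plate in the frame of reader between -0.007 and 0.007 m and angle between the y axis of plate and the y axis of reader, either way round below 0.07 rad and angle between plate's own z axis and vertical below 0.04 rad and height (world z) of plate below 0.004 m)).
It fails at once if the red petri dish is lifted, knocked over or moved more than 20 mm (distance of petri from where it was at the start of the episode above 0.02 m or height (world z) of petri above 0.01 m).
It fails at once if the small yellow-capped bottle is lifted, knocked over or moved more than 20 mm (distance of bottle from where it was at the start of the episode above 0.02 m or height (world z) of bottle above 0.01 m).
It fails at once if the white rod comb is lifted, knocked over or moved more than 20 mm (distance of comb from where it was at the start of the episode above 0.02 m or height (world z) of comb above 0.01 m).
It also fails if it takes over 56 s, if anything falls off the work surface, if the arm or the gripper's body presses on something with over 40 N, if the wrist force passes 120 N, or if a joint passes its speed limit or range.

### The arm

A 6-joint arm with a two-finger parallel gripper is mounted at the origin on a cart in front of the work surface, level with it; the furniture and walls round the work are solid. World frame = base frame: x ahead of the robot, y to its left, z up, the work surface at z = 0. Lengths are in mm, angles in degrees, forces in N, time in s.
With the tool pointing down it reaches from about 300 to 850 mm from the base axis. Payload 4.2 kg.
Tool frame: the origin (TCP) lies on the centre line of the jaws, within the pads' length; the fingertips stand 14 mm ahead of it and the grasp point (between the pads) lies 5 mm behind it (env.finger_overhang is the z of the fingertips in the tool frame, in mm); z points along the fingers, y is the line along which they close (so a half turn about z gives the same grasp; the last joint's range is limited). The gripper opens to 91 mm and grips with 3 to 60 N. Pads are 32 mm wide; open, the fingers measure 118 mm over their backs; the gripper's body (76 mm by 178 mm) begins 60 mm behind the grasp point.
Start: joints at [75.459, 18.312, 89.639, -0, 72.044, -1.146], TCP at [133.215, 559.374, 188.476] pointing down, gripper open.
Joint ranges: [-177.97, 177.97], [-48.28, 115.42], [12.27, 149.76], [-77.06, 257.06], [2.81, 150.46], [-146.56, 146.56]. Speed limits (degrees/s): [147.25, 147.25, 180, 180, 180, 180].

### API

Orientations are given as [roll, pitch, yaw] about the fixed x, y, z axes, in that order (R = Rz(yaw) Ry(pitch) Rx(roll)).
In Python, from workcell import sensors, viewer, env gives the robot as it stands. The module is installed in compiled form; this text tells all that it offers.
- The arm moves only by the tool step_arm, never from a script. Its argument "plan" is one flat list of numbers, 6 for each row, row after row: the shift along the tool's x, y, z in cm, then the turn, a rotation vector about the tool's x, y, z in rad. In form: [x, y, z, wx, wy, wz, x, y, z, wx, wy, wz, ...]. A call has 1 to 5 rows; each row shifts and turns the commanded pose from where the row before left it, along the tool's axes as they then stand; what a row does not reach is not made up. A row lasts 1/12 s, in which the tool goes at most 41.7 mm and 7.16 degrees, less where a joint would pass 70% of its speed; a pose out of reach is approached as far as the arm can. A call is refused whole if a number of a shift passes 4.17 or a number of a turn 0.125, either way. A call with a gripper value outside its range is refused whole. "hand" is the finger opening in cm, from 0 to 9.12, set as the call begins (left out, the last holds). The fingers move at their own pace and stop on an object; "newtons" is the grip in N (left out, the last holds). Time passes only in rows, so rows that do not move let the fingers close. It gives the time, the measured TCP pose, the force, the opening and the grip force at its end, in the units of the state.
- sensors.state(): the state, without advancing time (a new reading comes with each control period).
- viewer.grab_frame(name): name is "side" or "top"; returns a dict with "img" (480x640x3 uint8, red, green, blue), "fx", "fy", "cx", "cy" (pixels), "k1" (the pictures are not rectified: a ray, as slopes to the right and down, at radius r is drawn at 1 + k1 r^2 times it, then the intrinsics apply), "position" and "attitude" of the camera in the world. Camera axes: x right, y down, z forward; pixel columns grow to the right and rows downward; lengths in mm; the calibration is good to about 2 mm. A picture is of the moment at which its call begins. There is no depth.
- env.job_done(): hands the job in; it is judged then, once.
Trained networks look in a picture, given as the dict that the camera call returned (one of the last four; its "shot" number tells which), for a name from the list of things; names that differ only in an ending like _2 or _b are one class to them, and where a whole thing is asked for, a point or a joint stands for the part that bears it (a point fixed in the world has none). Each returns a list of dicts, best first, with "score" (0 to 1); they miss things now and then, are a little off and sometimes report something else, mostly with a low value. They report only what shows in the picture. A call takes as long as a camera call. They do not tell look-alikes from the thing itself.
- viewer.boxes_of(name, picture): "location" ([column, row] in pixels, amid what is visible of it).
- viewer.pinpoint(name, picture): "location" ([column, row] in pixels: a listed point, or the origin of a listed thing).
The state is a dict: "time_s": time; "qpos": joint angles; "qvel": joint speeds; "effort": joint torques, N m; "ee_pos": TCP position; "ee_rot": TCP orientation; "force": force on the tool from outside, world axes, zero at the start; "torque": the same for the moment, N m; "gripper_width": finger opening in mm; "gripper_force": force on a finger pad.
Only numpy, scipy, OpenCV 4.12 (cv2) and the standard library are available. Lean on these libraries where they do the work, as an engineer would, in place of code of your own. Each camera call takes 0.05 s, during which the arm holds its last target. There are 200 camera calls.

## Working session

There is one attempt and no reset: what is moved stays moved. The work goes in short steps, Python scripts to look and compute and a tool call to move; the robot and the scene stay as the last step left them, time stands still between calls to the robot, and variables do not carry over. Pictures are saved under pics/ and viewed, at most 10 in all, crops included, and the job is handed in when it is done.

Besides the shell and the picture viewer there is one more tool, called after "Emit:" by a JSON object that holds its "fn" and its "kwargs", one argument or row to a line. step_arm: Moves the arm, as the interface text tells. Its arguments: {"type":"object","properties":{"plan":{"type":"array","items":{"type":"number"}},"hand":{"type":"number"},"newtons":{"type":"number"}},"required":["plan"]}

```bash
mkdir -p pics
cat > h.py <<'E'
import numpy as np, cv2
from scipy.spatial.transform import Rotation as R
from workcell import sensors, viewer, env
def grab(n,f=None):
    d=viewer.grab_frame(n)
    if f: cv2.imwrite('pics/'+f,d['img'][:,:,::-1])
    return d
def att(d):
    a=np.array(d['attitude'],float)
    return a if a.shape==(3,3) else R.from_euler('xyz',a,degrees=True).as_matrix()
def ray(d,p):
    u=np.array([(p[0]-d['cx'])/d['fx'],(p[1]-d['cy'])/d['fy']]);s=u.copy()
    for _ in range(20): s=u/(1+d['k1']*(s@s))
    return att(d)@np.array([s[0],s[1],1.])
def onz(d,p,z=0):
    r=ray(d,p);c=np.array(d['position'],float);return c+r*(z-c[2])/r[2]
def proj(d,P):
    q=att(d).T@(np.array(P,float)-np.array(d['position'],float));s=q[:2]/q[2];s=s*(1+d['k1']*(s@s))
    return np.array([d['cx']+d['fx']*s[0],d['cy']+d['fy']*s[1]])
E
python3 - <<'E'
from h import *
for n in ['top','side']:
    d=grab(n,n+'0.png');print(n,d['position'],d['attitude'],d['fx'],d['k1'])
    for t,z in [('plate',0),('reader',0),('lane_mouth',0),('bridge_under',35),('start_button_top',None),('petri',0),('bottle',0),('comb',0)]:
        for o in viewer.pinpoint(t,d)[:3]:
            print(t,np.round(o['location']),round(o['score'],2),onz(d,o['location'],24 if z is None else z).round(0)[:2])
print(sensors.state()['ee_rot'])
E
```

```text
top [474.85910278  -8.01140271 904.33505528] [-175.45240525    1.27431601  -89.05002093] 492.4094896845111 -0.010712266197817013
plate [314. 226.] 0.9 [573.  29.]
plate [227. 297.] 0.59 [440. 187.]
reader [435. 229.] 0.56 [ 571. -192.]
bridge_under [440. 223.] 0.92 [ 578. -193.]
start_button_top [443. 276.] 0.49 [ 484. -202.]
petri [390. 151.] 0.9 [ 716. -108.]
petri [440. 277.] 0.57 [ 482. -201.]
petri [354. 299.] 0.34 [440. -45.]
bottle [451. 158.] 0.88 [ 703. -223.]
comb [353. 299.] 0.76 [441. -44.]
side [ 503.87827945 -812.5170589   634.57343647] [-126.20481717    0.77194044   -4.57727511] 606.8337383814331 0.012849068223799474
plate [245. 205.] 0.76 [434. 181.]
plate [326. 246.] 0.73 [579.  33.]
reader [336. 339.] 0.68 [ 572. -192.]
lane_mouth [271. 323.] 0.21 [ 478. -150.]
bridge_under [339. 320.] 0.74 [ 576. -190.]
start_button_top [270. 321.] 0.62 [ 479. -170.]
start_button_top [429. 346.] 0.58 [ 695. -241.]
petri [420. 293.] 0.62 [ 713. -105.]
bottle [431. 346.] 0.57 [ 705. -219.]
comb [246. 278.] 0.77 [440. -40.]
[1.79992528e+02 3.07635694e-04 1.66603769e+02]
```

View pics/top0.png

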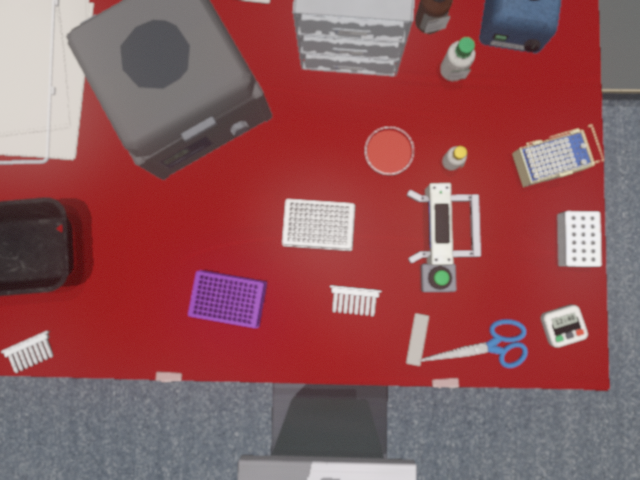

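View pics/side0.png

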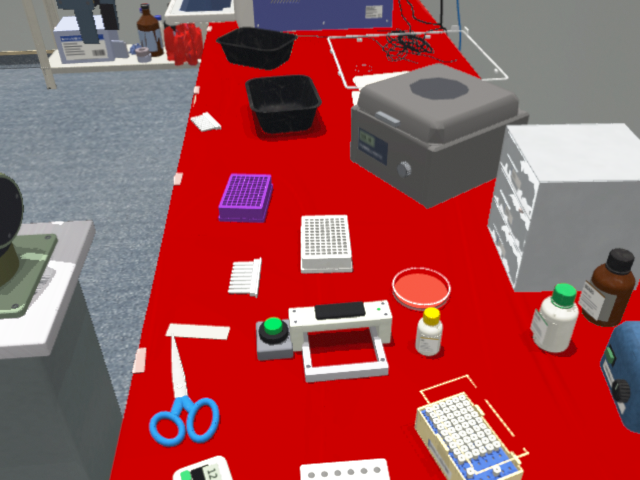

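The top view shows the white plate at (318,224), the purple look-alike at (228,299), and the reader bridge at (440,223) with its green button at (441,277). It also shows the petri dish at (390,150), the bottle at (456,157) and the comb at (355,300). The side view agrees: plate at (326,243), purple plate at (246,197). The plate candidates are white (318,224) and purple (228,299), and a white rack at (580,239). I choose (318,224) and check it in a crop.

Run:
```python
from h import *
d=grab('top');im=d['img']
c=im[130:310,270:500];cv2.imwrite('pics/crop.png',cv2.resize(c,None,fx=3.4,fy=3.3,interpolation=cv2.INTER_CUBIC)[:,:,::-1])
# white plate blob
m=(im[:,:,1]>90).astype(np.uint8);m=cv2.morphologyEx(m,cv2.MORPH_CLOSE,np.ones((5,5)))
n,l,s,ce=cv2.connectedComponentsWithStats(m)
for nm,q in [('plate',(224,318)),('bridge',(205,440))]:
    k=l[q];pts=np.argwhere(l==k)[:,::-1].astype(np.float32)
    b=cv2.boxPoints(cv2.minAreaRect(pts));print(nm,s[k],b.round(1).tolist());
    W=np.array([onz(d,p,30 if nm=='plate' else 0)[:2] for p in b]);print(W.round(1).tolist(),W.mean(0).round(1))
    if nm=='plate':
        P=np.array([onz(d,p,30)[:2] for p in pts],np.float32);print(cv2.minAreaRect(P))
g=(im[:,:,1].astype(int)>im[:,:,0]+40)&(im[:,:,1].astype(int)>im[:,:,2]+20);g[:,:420]=0;g[:260]=0;g[300:]=0
p=np.argwhere(g)[:,::-1].mean(0);print('btn',p,onz(d,p,26),g.sum())
k=(im.max(2)<60);k[:, :425]=0;k[:,460:]=0;k[:195]=0;k[250:]=0
q=np.argwhere(k)[:,::-1].astype(np.float32);P=np.array([onz(d,x,59)[:2] for x in q],np.float32);print('head',cv2.minAreaRect(P))
```

```text
plate [ 281  198   75   54 3573] [[280.29998779296875, 246.3000030517578], [284.1000061035156, 196.5], [356.20001220703125, 202.10000610351562], [352.3999938964844, 251.8000030517578]]
[[532.7, 88.4], [622.3, 83.6], [614.0, -45.9], [524.8, -40.2]] [573.4  21.5]
((573.3060302734375, 21.490238189697266), (129.18414306640625, 89.56413269042969), 86.77046966552734)
bridge [     0      0    640    459 177668] [[-0.0, 0.0], [639.0, 0.0], [639.0, 458.0], [0.0, 458.0]]
[[1010.4, 654.8], [1014.4, -580.7], [169.3, -551.7], [141.2, 593.8]] [583.8  29. ]
btn [482.6322314  272.97107438] [ 490.97103738 -271.01331519   26.        ] 242Traceback (most recent call last):
  File "<stdin>", line 16, in <module>
cv2.error: OpenCV(4.12.0) /io/opencv/modules/imgproc/src/convhull.cpp:143: error: (-215:Assertion failed) total >= 0 && (depth == CV_32F || depth == CV_32S) in function 'convexHull'
```

View pics/crop.png

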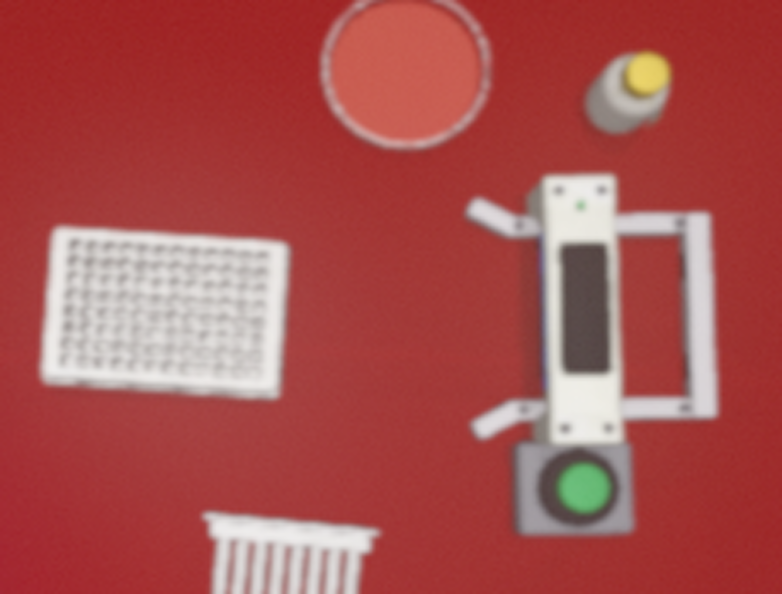

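The crop confirms the white plate, upright and almost aligned, with the front end at crop x≈285 and the lane mouth at (475,205)–(478,435). Next I compute the reader's frame from crop features.

Run:
```python
from h import *
d=grab('top')
f=lambda x,y,z:onz(d,((x+.5)/3.4+270-.5,(y+.5)/3.3+130-.5),z)[:2].round(1)
for n,x,y,z in [('head',560,243,59),('head',608,243,59),('head',563,373,59),('head',610,374,59),('barTR',615,175,51),('barBR',624,443,51),('barTL',543,177,51),
 ('stopoutT',711,213,16),('stopoutB',717,416,16),('stopinT',684,250,16),('stopinB',689,400,16),('railT',620,236,14),('railT',683,235,14),('railB',625,400,14),('railB',688,399,14),
 ('mouthT',470,214,14),('mouthB',475,427,14),('btn',585,488,26),('podBL',515,533,20),('podBR',633,533,20),('podTL',518,444,20),
 ('plTL',54,228,30),('plTR',288,241,30),('plBL',42,380,30),('plBR',279,391,30)]: print(n,f(x,y,z))
import itertools
s=grab('side');im=s['img'].astype(int)
g=(im[:,:,1]>im[:,:,0]+50)&(im[:,:,1]>im[:,:,2]+20);g[:310]=0;g[:,:250]=0;g[345:]=0;g[:,300:]=0
p=np.argwhere(g)[:,::-1].mean(0);print('btn side',p,onz(s,p,26))
st=sensors.state();print(st['time_s'],env.finger_overhang)
```

```text
head [ 609.1 -179.3]
head [ 609.4 -203.6]
head [ 540.9 -180.8]
head [ 540.7 -204.3]
barTR [ 647.  -209.2]
barBR [ 505.3 -213.1]
barTL [ 645.5 -172.3]
stopoutT [ 633.6 -268.3]
stopoutB [ 522.  -270.5]
stopinT [ 612.9 -253.8]
stopinB [ 530.5 -255.9]
railT [ 620.5 -220.4]
railT [ 621.5 -253.9]
railB [ 530.1 -222.7]
railB [ 531.2 -255.9]
mouthT [ 631.7 -140.5]
mouthB [ 514.2 -143.4]
btn [ 481.8 -198.8]
podBL [ 457.  -163.6]
podBR [ 458.  -225.1]
podTL [ 505.  -165.1]
plTL [618.4  81. ]
plTR [612.9 -42.6]
plBL [535.3  85.4]
plBR [531.3 -38.8]
btn side [272.74045802 325.86259542] [ 482.02421289 -182.69541701   26.        ]
1.05 14.0
```

```bash
cat >> h.py <<'E'
def rows(x,y,z,yaw,n,k=5):
    s=sensors.state();p=np.array(s['ee_pos']);a=s['ee_rot'][2];T=np.array([x,y,z])
    da=(yaw-a+180)%360-180;dp=(T-p)/n;out=[]
    for i in range(n):
        M=R.from_euler('xyz',[180,0,a+da*i/n],degrees=True).as_matrix()
        out.append(np.r_[M.T@dp/10,0,0,-np.radians(da/n)])
    print('t',s['time_s'],p.round(1),np.round(s['ee_rot'],2),'F',np.round(s['force'],1))
    for i in range(0,n,k): print([round(float(v),3) for r in out[i:i+k] for v in r])
E
python3 -c "
from h import *
rows(579.5,140,188,87,15)"
```

```text
t 1.05 [133.2 559.4 188.5] [180.   -0.  166.6] F [ 0.4 -0.9  0.3]
[-3.542, -2.03, 0.003, 0.0, 0.0, 0.093, -3.715, -1.694, 0.003, 0.0, 0.0, 0.093, -3.856, -1.343, 0.003, 0.0, 0.0, 0.093, -3.963, -0.981, 0.003, 0.0, 0.0, 0.093, -4.037, -0.61, 0.003, 0.0, 0.0, 0.093]
[-4.076, -0.234, 0.003, 0.0, 0.0, 0.093, -4.08, 0.144, 0.003, 0.0, 0.0, 0.093, -4.049, 0.521, 0.003, 0.0, 0.0, 0.093, -3.984, 0.893, 0.003, 0.0, 0.0, 0.093, -3.884, 1.258, 0.003, 0.0, 0.0, 0.093]
[-3.751, 1.611, 0.003, 0.0, 0.0, 0.093, -3.586, 1.952, 0.003, 0.0, 0.0, 0.093, -3.39, 2.275, 0.003, 0.0, 0.0, 0.093, -3.165, 2.579, 0.003, 0.0, 0.0, 0.093, -2.913, 2.86, 0.003, 0.0, 0.0, 0.093]
```

Emit:
{"fn": "step_arm", "kwargs": {
  "plan": [-3.54, -2.03, 0, 0, 0, 0.093, -3.72, -1.69, 0, 0, 0, 0.093, -3.86, -1.34, 0, 0, 0, 0.093, -3.96, -0.98, 0, 0, 0, 0.093, -4.04, -0.61, 0, 0, 0, 0.093],
  "hand": 5
}}

```text
time_s: 1.47
ee_pos: [282.9, 418.2, 188.6]
ee_rot: [180.0, -0.0, 139.7]
force: [0.2, 0.5, 0.6]
gripper_width: 60.7
gripper_force: 0.0
```

Emit:
{"fn": "step_arm", "kwargs": {
  "plan": [-4.08, -0.23, 0, 0, 0, 0.093, -4.08, 0.14, 0, 0, 0, 0.093, -4.05, 0.52, 0, 0, 0, 0.093, -3.98, 0.89, 0, 0, 0, 0.093, -3.88, 1.26, 0, 0, 0, 0.093]
}}

```text
time_s: 1.88
ee_pos: [431.5, 277.8, 188.7]
ee_rot: [180.0, -0.0, 113.1]
force: [0.8, 0.7, -0.8]
gripper_width: 50.0
gripper_force: 0.0
```

Emit:
{"fn": "step_arm", "kwargs": {
  "plan": [-3.75, 1.61, 0, 0, 0, 0.093, -3.59, 1.95, 0, 0, 0, 0.093, -3.39, 2.28, 0, 0, 0, 0.093, -3.17, 2.58, 0, 0, 0, 0.093, -2.91, 2.86, 0, 0, 0, 0.093]
}}

```text
time_s: 2.3
ee_pos: [579.8, 137.2, 188.6]
ee_rot: [180.0, -0.0, 86.4]
force: [0.9, 1.6, -0.3]
gripper_width: 49.8
gripper_force: 0.0
```

```bash
python3 -c "
from h import *
rows(579.5,140,21,87,5)
d=grab('top','t2.png');print(proj(d,[577,85,30]),sensors.state()['gripper_width'])"
```

```text
t 2.3 [579.8 137.2 188.6] [ 1.7998e+02 -2.0000e-02  8.6390e+01] F [ 0.9  1.6 -0.3]
[0.056, -0.009, 3.352, 0.0, 0.0, -0.002, 0.056, -0.009, 3.352, 0.0, 0.0, -0.002, 0.057, -0.009, 3.352, 0.0, 0.0, -0.002, 0.057, -0.009, 3.352, 0.0, 0.0, -0.002, 0.057, -0.009, 3.352, 0.0, 0.0, -0.002]
[282.77696522 221.59297926] 50.14614343680048
```

Emit:
{"fn": "step_arm", "kwargs": {
  "plan": [0, 0, 3.35, 0, 0, -0.002, 0, 0, 3.35, 0, 0, -0.002, 0, 0, 3.35, 0, 0, -0.002, 0, 0, 3.35, 0, 0, -0.002, 0, 0, 3.35, 0, 0, -0.002]
}}

```text
time_s: 2.77
ee_pos: [578.4, 139.0, 19.7]
ee_rot: [180.0, -0.0, 87.3]
force: [-0.3, 0.5, -0.2]
gripper_width: 49.8
gripper_force: 0.0
```

```bash
python3 -c "
from h import *
d=grab('side')
c=d['img'][120:400,180:480];cv2.imwrite('pics/s3.png',cv2.resize(c,None,fx=2,fy=2)[:,:,::-1])
rows(578,100,21,87,3)"
```

```text
t 2.8167 [573.4 137.9  13. ] [-179.32    0.18   87.28] F [-1.7 -0.6 -5.1]
[-1.253, 0.214, -0.267, 0.0, 0.0, 0.002, -1.253, 0.216, -0.267, 0.0, 0.0, 0.002, -1.252, 0.218, -0.267, 0.0, 0.0, 0.002]
```

View pics/s3.png

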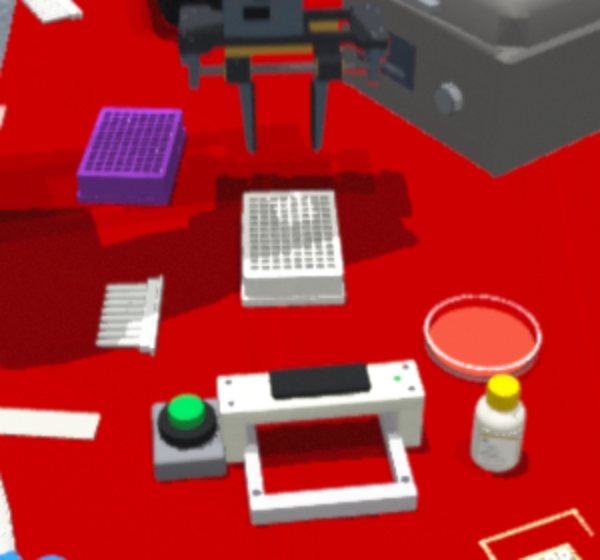

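The view shows the fingers in line behind the plate and clear of it. But the pose jumped: z is 13, with a slight tip touch on the table. I'll raise the tool and re-read.

Emit:
{"fn": "step_arm", "kwargs": {
  "plan": [0, 0, -0.3, 0, 0, 0, 0, 0, 0, 0, 0, 0]
}}

```text
time_s: 2.98
ee_pos: [579.6, 139.3, 25.4]
ee_rot: [179.9, -0.0, 87.3]
force: [1.3, -0.6, 1.2]
gripper_width: 49.3
gripper_force: 0.0
```

```bash
python3 -c "
from h import *
s=sensors.state();print(s['qpos'],s['qvel'],s['torque'],s['effort'])
rows(578,100,21,87,3)
d=grab('top')
rows(578,100,21,87,3)
"
```

```text
[1.24057941e+01 2.83077524e+01 9.93619681e+01 8.08182479e-03
 5.22226419e+01 1.51342687e+01] [ 8.00262268e-04 -1.81817894e+00 -2.02805991e+00 -8.59746632e-03
 -8.12407668e-01  1.89091140e-02] [-0.06060365  0.0363895   0.06273049] [-1.52110570e-02 -4.33649933e+01 -1.70197463e+01  5.83267095e-02
  2.01701839e-01 -5.68499221e-03]
t 2.9833 [579.6 139.3  25.4] [ 1.799e+02 -3.000e-02  8.727e+01] F [ 1.3 -0.6  1.2]
[-1.311, 0.009, 0.146, 0.0, 0.0, 0.002, -1.311, 0.011, 0.146, 0.0, 0.0, 0.002, -1.311, 0.013, 0.146, 0.0, 0.0, 0.002]
t 3.0333 [580.5 139.5  26.4] [ 1.7975e+02 -7.0000e-02  8.7260e+01] F [ 0.9 -0.2  0.1]
[-1.318, -0.021, 0.18, 0.0, 0.0, 0.002, -1.318, -0.019, 0.18, 0.0, 0.0, 0.002, -1.318, -0.017, 0.18, 0.0, 0.0, 0.002]
```

Emit:
{"fn": "step_arm", "kwargs": {
  "plan": [-0.5, 0, 0.1, 0, 0, 0, -0.8, 0, 0.1, 0, 0, 0, -0.8, 0, 0, 0, 0, 0, -0.4, 0, 0, 0, 0, 0, 0, 0, 0, 0, 0, 0]
}}

```text
time_s: 3.45
ee_pos: [577.4, 112.6, 22.5]
ee_rot: [180.0, 0.0, 87.2]
force: [-0.3, -0.0, -0.7]
gripper_width: 50.2
gripper_force: 0.0
```

```bash
cat >> h.py <<'E'
O=np.array([575,-191.3]);A=np.radians(1.45)
def rf(p): q=np.array(p[:2])-O;c,s=np.cos(A),np.sin(A);return np.array([c*q[0]+s*q[1],-s*q[0]+c*q[1]]).round(1)
def w(x,y): c,s=np.cos(A),np.sin(A);return O+np.array([c*x-s*y,s*x+c*y])
E
python3 -c "
from h import *
p,q=w(0,63+16+1)
rows(578,105,21,87,3)
print(p,q)
d=grab('top')
c=d['img'][130:310,240:500];cv2.imwrite('pics/t4.png',cv2.resize(c,None,fx=3,fy=3,interpolation=cv2.INTER_CUBIC)[:,:,::-1])
"
```

```text
t 3.45 [577.4 112.6  22.5] [179.97   0.    87.16] F [-0.3 -0.  -0.7]
[-0.252, 0.032, 0.05, 0.0, 0.0, 0.001, -0.252, 0.033, 0.05, 0.0, 0.0, 0.001, -0.252, 0.033, 0.05, 0.0, 0.0, 0.001]
572.9756341707576 -111.32561695774456
```

View pics/t4.png

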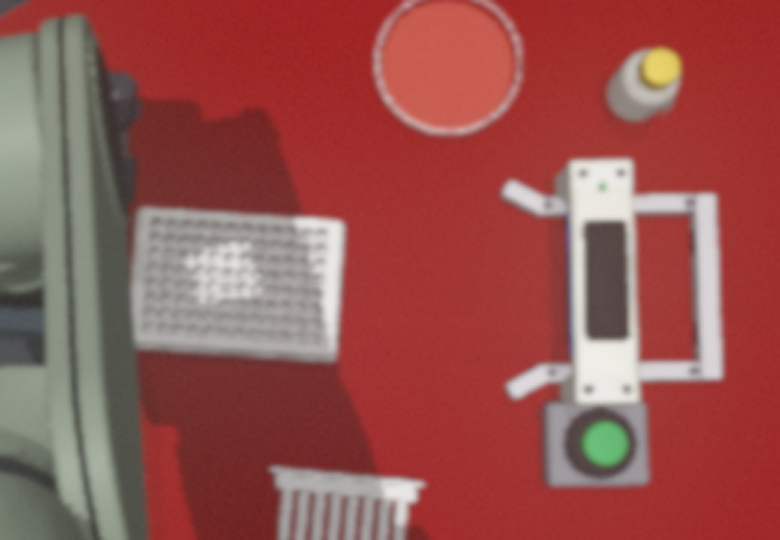

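The plate's rear is still hidden beneath the hand but undisturbed (front edge at about (342,290)). Now a gentle push.

Emit:
{"fn": "step_arm", "kwargs": {
  "plan": [-0.5, 0, 0.05, 0, 0, 0, -0.5, 0, 0.05, 0, 0, 0, -0.5, 0, 0, 0, 0, 0, -0.5, 0, 0, 0, 0, 0, -0.5, 0, 0, 0, 0, 0]
}}

```text
time_s: 3.92
ee_pos: [576.1, 88.4, 20.9]
ee_rot: [-180.0, -0.0, 87.3]
force: [0.0, 0.6, -0.2]
gripper_width: 49.9
gripper_force: 0.0
```

```bash
cat >> h.py <<'E'
def plate(d,col=270):
    im=d['img'];m=(im[:,:,1]>75).astype(np.uint8);m[:,:col]=0;m[:185]=0;m[270:]=0
    n,l,s,ce=cv2.connectedComponentsWithStats(m)
    # front edge points at z=30: rightmost white per row
    L=[]
    k=1+np.argmax(s[1:,4]*(ce[1:,0]<400))
    for r in range(s[k,1]+6,s[k,1]+s[k,3]-8):
        c=np.where(l[r]==k)[0]
        if len(c): L.append(onz(d,(c.max()+.5,r),30)[:2])
    L=np.array(L);v=cv2.fitLine(L.astype(np.float32),cv2.DIST_HUBER,0,.01,.01).ravel()
    print('blob',s[k],'front mid',L.mean(0).round(1),'yaw',np.degrees(np.arctan(v[1]/v[0])).round(2),'ends',L[0].round(1),L[-1].round(1))
    print('reader frame front',rf(L.mean(0)))
E
python3 -c "
from h import *
rows(575,60,21,90,4)
plate(grab('top'))
"
```

```text
t 3.9167 [576.1  88.4  20.9] [-179.99   -0.     87.25] F [ 0.   0.6 -0.2]
[-0.711, 0.008, -0.004, 0.0, 0.0, -0.012, -0.711, -0.001, -0.004, 0.0, 0.0, -0.012, -0.711, -0.009, -0.004, 0.0, 0.0, -0.012, -0.711, -0.018, -0.004, 0.0, 0.0, -0.012]
blob [ 270  185   86   85 5206] front mid [570.6 -15.8] yaw -51.38 ends [632.8  54.3] [507.1  42.9]
reader frame front [1.000e-01 1.755e+02]
```

```bash
python3 -c "
from h import *
plate(grab('top'),330)
"
```

```text
blob [ 330  201   26   50 1200] front mid [573.6 -43. ] yaw -3.11 ends [605.1 -44.7] [542.2 -41.9]
reader frame front [  2.4 148.3]
```

Emit:
{"fn": "step_arm", "kwargs": {
  "plan": [-0.5, 0, 0, 0, 0, 0, -0.5, 0, 0, 0, 0, 0, -0.5, 0, 0, 0, 0, 0, -0.5, 0, 0, 0, 0, 0, -0.3, 0, 0, 0, 0, 0]
}}

```text
time_s: 4.43
ee_pos: [575.0, 65.3, 20.9]
ee_rot: [180.0, 0.0, 87.2]
force: [-0.2, 0.2, -0.2]
gripper_width: 49.9
gripper_force: 0.0
```

```bash
python3 -c "
from h import *
plate(grab('top'),330)
print(sensors.state()['ee_pos'])
"
```

```text
blob [ 330  201   26   50 1200] front mid [573.6 -43.1] yaw -3.31 ends [605.1 -44.7] [542.2 -40.1]
reader frame front [  2.3 148.2]
[574.92889816  64.95175982  20.91567504]
```

```bash
python3 -c "
from h import *
d=grab('side')
for n in [0]:
    cv2.imwrite('pics/s5.png',cv2.resize(d['img'][120:400,180:480],None,fx=2,fy=2)[:,:,::-1])
s=sensors.state();print(s['ee_pos'],proj(d,s['ee_pos']),(proj(d,s['ee_pos'])-[180,120])*2)
"
```

```text
[575.00338479  65.38110949  20.96759839] [322.68136363 226.02632688] [285.36272726 212.05265376]
```

View pics/s5.png

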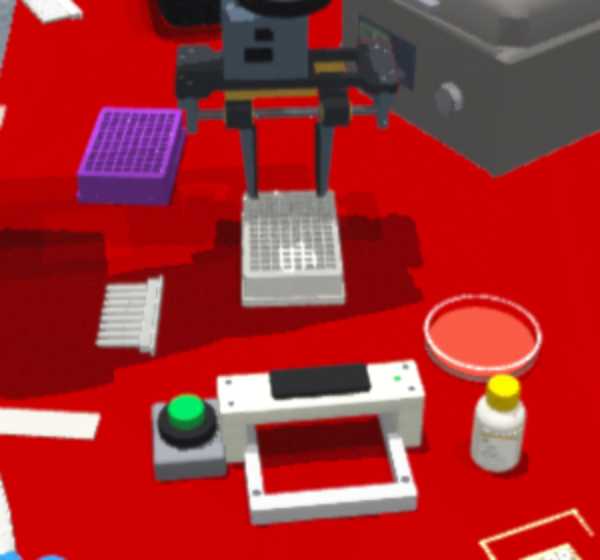

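The fingertips stand right at the plate's rear edge, near (252,195) and (322,195), with the plate unmoved. The reported pose would put them 20 mm inside it, so I compare pose and picture using the earlier view too.

```bash
python3 -c "
from h import *
d=grab('side')
f=lambda x,y,z:onz(d,(x/2+180,y/2+120),z).round(1)
print('s3 tips',f(252,152,0),f(320,152,0),'expected y 138')
for z in (7,30,35,40): print('s5 tips',z,f(252,196,z),f(322,196,z),'exp 65')
print('plate rear top',f(243,193,30),f(334,191,30),'front top',f(243,272,30),f(343,270,30),'front bottom',f(241,303,0),f(345,301,0))
print('purple', sensors.state()['qpos'])
"
```

```text
s3 tips [553.7 201.5   0. ] [620.2 194.8   0. ] expected y 138
s5 tips 7 [548.2 114.2   7. ] [612.4 107.8   7. ] exp 65
s5 tips 30 [546.6  80.2  30. ] [608.5  74.   30. ] exp 65
s5 tips 35 [546.3  72.9  35. ] [607.6  66.7  35. ] exp 65
s5 tips 40 [545.9  65.5  40. ] [606.7  59.4  40. ] exp 65
plate rear top [538.9  85.8  30. ] [620.   80.9  30. ] front top [532.2 -29.2  30. ] [613.6 -34.5  30. ] front bottom [529.5 -32.1   0. ] [615.4 -37.8   0. ]
purple [5.37260315e+00 2.73641900e+01 1.01957700e+02 1.28800412e-02
 5.06716368e+01 8.15022791e+00]
```

The tips are drawn over the plate's rear edge, so they really are above it. Both views put them about 33 mm higher than the reported z implies. I'll back off, then descend with a force watch.

Emit:
{"fn": "step_arm", "kwargs": {
  "plan": [1.0, 0, 0, 0, 0, 0, 1.6, 0, 0, 0, 0, 0, 1.6, 0, 0, 0, 0, 0, 1.3, 0, 0, 0, 0, 0, 0.5, 0, 0, 0, 0, 0]
}}

```text
time_s: 5.0
ee_pos: [578.1, 128.3, 21.0]
ee_rot: [180.0, -0.0, 87.4]
force: [0.7, -0.7, 0.9]
gripper_width: 50.4
gripper_force: 0.0
```

Emit:
{"fn": "step_arm", "kwargs": {
  "plan": [0, 0, 0, 0, 0, 0, 0, 0, 0.3, 0, 0, 0, 0, 0, 0.3, 0, 0, 0, 0, 0, 0.2, 0, 0, 0, 0, 0, 0, 0, 0, 0]
}}

```text
time_s: 5.42
ee_pos: [577.4, 125.2, 12.2]
ee_rot: [-179.9, 0.0, 87.2]
force: [-0.0, 0.4, 0.3]
gripper_width: 50.2
gripper_force: 0.0
```

```bash
python3 -c "
from h import *
d=grab('side')
cv2.imwrite('pics/s6.png',cv2.resize(d['img'][140:280,240:400],None,fx=4,fy=4,interpolation=cv2.INTER_CUBIC)[:,:,::-1])
s=sensors.state();print(s['ee_pos'],s['force'])
M=R.from_euler('xyz',s['ee_rot'],degrees=True).as_matrix()
for y in (-32,32): print((proj(d,np.array(s['ee_pos'])+M@[0,y,14])-[240,140])*4)
plate(grab('top'),330)
"
```

```text
[577.58300558 125.30343372  12.48207036] [0.29719908 0.64218433 1.05626135]
[257.05822956 312.23569704]
[393.87002279 308.42909454]
blob [ 330  201   26   51 1233] front mid [572.7 -43.4] yaw -3.18 ends [605.1 -44.7] [540.5 -41.9]
reader frame front [  1.5 147.9]
```

View pics/s6.png

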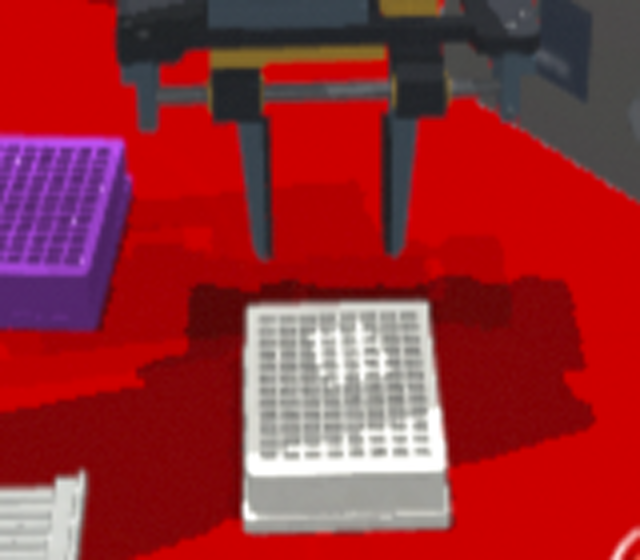

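The tips are drawn at (262,258) and (397,255), but the reported pose puts them below the table. There is no contact force, so reported z reads low by about 30 mm. I'll lower gently in steps.

Emit:
{"fn": "step_arm", "kwargs": {
  "plan": [0, 0, 0.3, 0, 0, 0, 0, 0, 0.4, 0, 0, 0, 0, 0, 0.4, 0, 0, 0, 0, 0, 0.3, 0, 0, 0, 0, 0, 0, 0, 0, 0]
}}

```text
time_s: 5.93
ee_pos: [577.2, 125.8, -2.0]
ee_rot: [-179.9, 0.0, 87.3]
force: [-0.8, -0.1, -1.0]
gripper_width: 50.4
gripper_force: 0.0
```

```bash
cat > tip.py <<'E'
from h import *
d=grab('side');im=d['img'].astype(int);s=sensors.state();print(s['ee_pos'],s['force'],s['qpos'])
nr=(im[:,:,0]<im[:,:,1]+45)&(im.max(2)<140)&(im.max(2)>0)
for a,b in ((296,318),(328,350)):
    sub=nr[165:260,a:b];r=np.where(sub.sum(1)>=2)[0];k=r[0]
    # contiguous downwards
    while sub[k].sum()>=2 and k<94:k+=1
    c=np.where(sub[k-1])[0].mean()+a;p=(c,165+k);print('tip',p,[onz(d,p,z).round(0)[:2].tolist() for z in (0,10,20,30)])
E
python3 tip.py
```

```text
[577.47002614 125.85609727  -1.64138874] [-0.31762493 -0.30421259  0.47278355] [1.11765759e+01 2.98530604e+01 1.01427259e+02 7.64575713e-03
 4.87859397e+01 1.39207593e+01]
tip (np.float64(305.5), np.int64(212)) [[549.0, 145.0], [548.0, 130.0], [548.0, 115.0], [547.0, 100.0]]
tip (np.float64(337.5), np.int64(211)) [[610.0, 142.0], [608.0, 127.0], [606.0, 112.0], [605.0, 97.0]]
```

Emit:
{"fn": "step_arm", "kwargs": {
  "plan": [0, 0, 0.2, 0, 0, 0, 0, 0, 0.2, 0, 0, 0, 0, 0, 0.1, 0, 0, 0, 0, 0, 0, 0, 0, 0]
}}

```text
time_s: 6.32
ee_pos: [577.7, 125.9, -6.3]
ee_rot: [-180.0, 0.0, 87.3]
force: [-0.5, 0.4, -0.8]
gripper_width: 50.0
gripper_force: 0.0
```

Emit:
{"fn": "step_arm", "kwargs": {
  "plan": [-0.3, 0, 0, 0, 0, 0, -0.5, 0, 0, 0, 0, 0, -0.5, 0, 0, 0, 0, 0, -0.5, 0, 0, 0, 0, 0, -0.2, 0, 0, 0, 0, 0]
}}

```text
time_s: 6.73
ee_pos: [576.9, 104.9, -6.0]
ee_rot: [-180.0, 0.0, 87.2]
force: [0.2, -0.2, -0.1]
gripper_width: 49.9
gripper_force: 0.0
```

```bash
python3 tip.py; python3 -c "
from h import *
plate(grab('top'),330)"
```

```text
[576.88410705 104.89528935  -5.97857123] [ 0.0405347  -0.28151486 -0.33415267] [ 9.18644285e+00  2.98025903e+01  1.02372124e+02 -1.03300710e-02
  4.78286300e+01  1.19953192e+01]
tip (np.float64(307.5), np.int64(217)) [[552.0, 128.0], [551.0, 113.0], [550.0, 98.0], [549.0, 83.0]]
tip (np.float64(339.57142857142856), np.int64(216)) [[612.0, 125.0], [610.0, 110.0], [608.0, 95.0], [607.0, 81.0]]
blob [ 330  201   26   50 1219] front mid [573.6 -43.4] yaw -3.14 ends [605.1 -44.7] [542.2 -41.9]
reader frame front [  2.3 147.9]
```

Emit:
{"fn": "step_arm", "kwargs": {
  "plan": [-0.4, 0, 0, 0, 0, 0, -0.4, 0, 0, 0, 0, 0, -0.4, 0, 0, 0, 0, 0, -0.4, 0, 0, 0, 0, 0, 0, 0, 0, 0, 0, 0]
}}

```text
time_s: 7.25
ee_pos: [576.2, 89.2, -6.0]
ee_rot: [180.0, 0.0, 87.2]
force: [0.2, -1.5, 0.0]
gripper_width: 49.9
gripper_force: 0.0
```

```bash
python3 -c "
from h import *
print(sensors.state()['force'])
plate(grab('top'),330)"
```

```text
[ 0.16431115 -1.54756717  0.02487539]
blob [ 330  201   34   51 1616] front mid [572.9 -57.7] yaw -3.32 ends [605.3 -59. ] [540.7 -56.1]
reader frame front [  1.3 133.6]
```

```bash
python3 -c "
from h import *
print(rf((576.2,89.2)),w(-4.5,178))
rows(*w(-4.5,178),-6,91.5,15)"
```

```text
[  8.3 280.4] [565.99722698 -13.47086831]
t 7.3 [576.1  89.4  -6. ] [-1.7999e+02  1.0000e-02  8.7230e+01] F [0.5 0.6 0.8]
[-0.688, -0.034, -0.0, 0.0, 0.0, -0.005, -0.688, -0.038, -0.0, 0.0, 0.0, -0.005, -0.688, -0.041, -0.0, 0.0, 0.0, -0.005, -0.688, -0.045, -0.0, 0.0, 0.0, -0.005, -0.687, -0.048, -0.0, 0.0, 0.0, -0.005]
[-0.687, -0.051, -0.0, 0.0, 0.0, -0.005, -0.687, -0.055, -0.0, 0.0, 0.0, -0.005, -0.687, -0.058, -0.0, 0.0, 0.0, -0.005, -0.686, -0.062, -0.0, 0.0, 0.0, -0.005, -0.686, -0.065, -0.0, 0.0, 0.0, -0.005]
[-0.686, -0.068, -0.0, 0.0, 0.0, -0.005, -0.685, -0.072, -0.0, 0.0, 0.0, -0.005, -0.685, -0.075, -0.0, 0.0, 0.0, -0.005, -0.685, -0.079, -0.0, 0.0, 0.0, -0.005, -0.684, -0.082, -0.0, 0.0, 0.0, -0.005]
```

Emit:
{"fn": "step_arm", "kwargs": {
  "plan": [-0.69, -0.035, 0, 0, 0, -0.005, -0.69, -0.04, 0, 0, 0, -0.005, -0.69, -0.04, 0, 0, 0, -0.005, -0.69, -0.045, 0, 0, 0, -0.005, -0.69, -0.05, 0, 0, 0, -0.005]
}}

```text
time_s: 7.72
ee_pos: [572.6, 54.7, -6.1]
ee_rot: [-180.0, -0.0, 88.7]
force: [0.0, 1.2, 0.4]
gripper_width: 50.1
gripper_force: 0.5
```

Emit:
{"fn": "step_arm", "kwargs": {
  "plan": [-0.69, -0.05, 0, 0, 0, -0.005, -0.69, -0.055, 0, 0, 0, -0.005, -0.5, -0.045, 0, 0, 0, -0.005, -0.3, -0.03, 0, 0, 0, -0.003, 0, 0, 0, 0, 0, 0]
}}

```text
time_s: 8.13
ee_pos: [570.5, 32.9, -6.1]
ee_rot: [-180.0, 0.0, 89.7]
force: [0.4, -0.1, -1.0]
gripper_width: 49.9
gripper_force: 0.0
```

```bash
python3 -c "
from h import *
plate(grab('top'),320)
rows(*w(-4.5,178),-6,91.5,8)"
```

```text
blob [ 320  185   75   85 4797] front mid [571.7 -93.5] yaw -0.87 ends [634. -39.] [508.5 -47.6]
reader frame front [-0.8 97.9]
t 8.1833 [570.5  33.3  -6.1] [-1.7999e+02  1.0000e-02  8.9700e+01] F [-0.1  0.1  0.8]
[-0.585, -0.053, -0.001, 0.0, 0.0, -0.004, -0.585, -0.055, -0.001, 0.0, 0.0, -0.004, -0.585, -0.058, -0.001, 0.0, 0.0, -0.004, -0.585, -0.06, -0.001, 0.0, 0.0, -0.004, -0.584, -0.062, -0.001, 0.0, 0.0, -0.004]
[-0.584, -0.065, -0.001, 0.0, 0.0, -0.004, -0.584, -0.067, -0.001, 0.0, 0.0, -0.004, -0.583, -0.069, -0.001, 0.0, 0.0, -0.004]
```

```bash
python3 -c "
from h import *
plate(grab('top'),375)"
```

```text
blob [375 202  20  51 976] front mid [ 571.9 -113.7] yaw -1.37 ends [ 604.2 -114.3] [ 539.7 -112.9]
reader frame front [-1.1 77.6]
```

Emit:
{"fn": "step_arm", "kwargs": {
  "plan": [-0.4, -0.05, 0, 0, 0, -0.005, -0.58, -0.055, 0, 0, 0, -0.005, -0.58, -0.055, 0, 0, 0, -0.005, -0.58, -0.06, 0, 0, 0, -0.005, -0.58, -0.06, 0, 0, 0, -0.005]
}}

```text
time_s: 8.65
ee_pos: [567.8, 5.9, -6.1]
ee_rot: [-180.0, -0.0, 91.2]
force: [-0.3, 0.7, -0.1]
gripper_width: 49.9
gripper_force: 0.4
```

Emit:
{"fn": "step_arm", "kwargs": {
  "plan": [-0.58, -0.06, 0, 0, 0, -0.005, -0.58, -0.06, 0, 0, 0, -0.005, -0.58, -0.07, 0, 0, 0, -0.005, -0.3, -0.03, 0, 0, 0, 0, 0, 0, 0, 0, 0, 0]
}}

```text
time_s: 9.07
ee_pos: [566.2, -14.8, -6.1]
ee_rot: [-180.0, 0.0, 92.0]
force: [0.2, -0.1, 0.3]
gripper_width: 50.1
gripper_force: 0.0
```

```bash
python3 -c "
from h import *
d=grab('top')
cv2.imwrite('pics/t7.png',cv2.resize(d['img'][160:310,340:500],None,fx=4,fy=4,interpolation=cv2.INTER_CUBIC)[:,:,::-1])
print(rf(sensors.state()['ee_pos']))
rows(*w(-5.5,100),-6,91.8,8)"
```

```text
[ -4.2 177. ]
t 9.1167 [566.3 -14.4  -6. ] [1.7999e+02 1.0000e-02 9.1970e+01] F [-0.1  0.1  0.1]
[-0.963, -0.025, -0.0, 0.0, 0.0, 0.0, -0.963, -0.025, -0.0, 0.0, 0.0, 0.0, -0.963, -0.025, -0.0, 0.0, 0.0, 0.0, -0.963, -0.024, -0.0, 0.0, 0.0, 0.0, -0.963, -0.024, -0.0, 0.0, 0.0, 0.0]
[-0.963, -0.023, -0.0, 0.0, 0.0, 0.0, -0.963, -0.023, -0.0, 0.0, 0.0, 0.0, -0.963, -0.023, -0.0, 0.0, 0.0, 0.0]
```

View pics/t7.png

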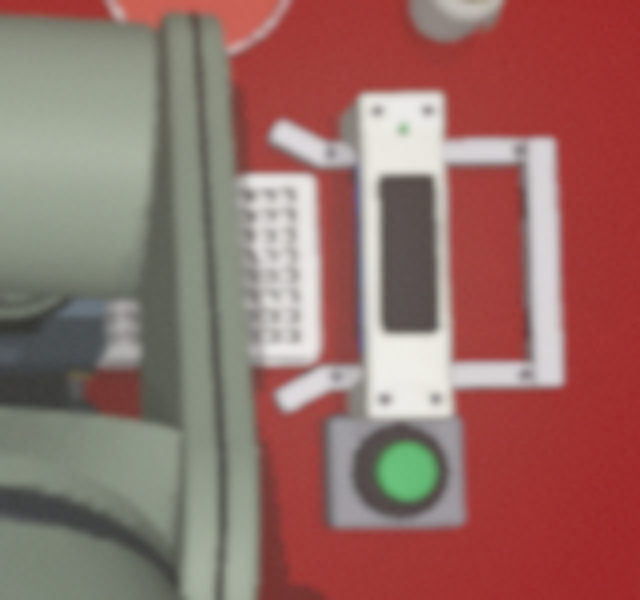

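The plate's front is in the flared mouth, at crop (319,269), with rail inner edges at about 165 and 364. It may be slightly low (−x), so I check that numerically.

```bash
python3 -c "
from h import *
d=grab('top');im=d['img'].astype(float)
G=cv2.resize(d['img'][160:310,340:500],None,fx=4,fy=4,interpolation=cv2.INTER_CUBIC)[:,:,1].astype(int)
f=lambda x,y,z:onz(d,((x+.5)/4+340-.5,(y+.5)/4+160-.5),z)[:2]
def cross(col,a,b):
    v=G[a:b,col-8:col+8].mean(1);t=(v.max()+v.min())/2;s=np.where(np.diff(np.sign(v-t)))[0]+a;return s
for c in (290,310): s=cross(c,155,270)[:1];print('plate hi',s,[rf(f(c,k,30)) for k in s]);s=cross(c,330,378);print('lo',s,[rf(f(c,k,30)) for k in s])
for c in (470,500): s=cross(c,140,250);print('rail hi',s,[rf(f(c,k,14)) for k in s]);s=cross(c,300,400);print('lo',s,[rf(f(c,k,14)) for k in s])
"
```

```text
plate hi [172] [array([40.5, 44.6])]
lo [364] [array([-45.4,  46.6])]
plate hi [160] [array([45.8, 35.6])]
lo [360 374] [array([-43.7,  37.7]), array([-49.9,  37.9])]
rail hi [163] [array([ 46.1, -39.6])]
lo [361 387] [array([-43.9, -36.8]), array([-55.7, -36.5])]
rail hi [163] [array([ 46. , -53.1])]
lo [361 386] [array([-44.1, -50.3]), array([-55.3, -49.9])]
```

Emit:
{"fn": "step_arm", "kwargs": {
  "plan": [-0.3, 0.05, 0, 0, 0, 0.001, -0.4, 0.07, 0, 0, 0, 0.001, -0.5, 0.08, 0, 0, 0, 0.001, -0.5, 0.07, 0, 0, 0, 0.001, -0.5, 0.05, 0, 0, 0, 0.001]
}}

```text
time_s: 9.58
ee_pos: [570.4, -36.2, -6.0]
ee_rot: [180.0, -0.0, 91.7]
force: [-0.3, 1.5, 0.5]
gripper_width: 50.0
gripper_force: 0.6
```

Emit:
{"fn": "step_arm", "kwargs": {
  "plan": [-0.5, 0, 0, 0, 0, 0, -0.5, 0, 0, 0, 0, 0, -0.4, 0, 0, 0, 0, 0, -0.2, 0, 0, 0, 0, 0, 0, 0, 0, 0, 0, 0]
}}

```text
time_s: 10.0
ee_pos: [570.7, -52.5, -6.1]
ee_rot: [180.0, 0.0, 91.7]
force: [0.4, -0.1, 0.3]
gripper_width: 49.7
gripper_force: 0.0
```

```bash
python3 -c "
from h import *
print(rf(sensors.state()['ee_pos']))
d=grab('top')
cv2.imwrite('pics/t8.png',cv2.resize(d['img'][160:310,340:500],None,fx=4,fy=4,interpolation=cv2.INTER_CUBIC)[:,:,::-1])"
```

```text
[ -0.8 138.9]
```

View pics/t8.png

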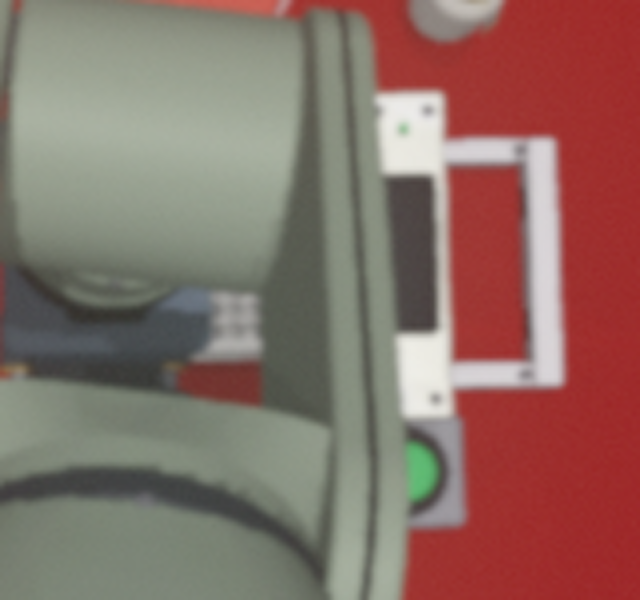

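The front is hidden beneath the bridge and nothing has jammed (force about 0). I continue along the lane.

Emit:
{"fn": "step_arm", "kwargs": {
  "plan": [-0.4, 0, 0, 0, 0, 0, -0.5, 0, 0, 0, 0, 0, -0.5, 0, 0, 0, 0, 0, -0.5, 0, 0, 0, 0, 0, -0.4, 0, 0, 0, 0, 0]
}}

```text
time_s: 10.47
ee_pos: [571.4, -75.4, -6.1]
ee_rot: [-180.0, -0.0, 91.7]
force: [1.2, 1.0, -0.7]
gripper_width: 49.8
gripper_force: 0.5
```

Emit:
{"fn": "step_arm", "kwargs": {
  "plan": [-0.4, 0, 0, 0, 0, 0, -0.4, 0, 0, 0, 0, 0, -0.4, 0, 0, 0, 0, 0, -0.4, 0, 0, 0, 0, 0, -0.3, 0, 0, 0, 0, 0]
}}

```text
time_s: 10.88
ee_pos: [571.9, -94.2, -6.1]
ee_rot: [-180.0, -0.0, 91.7]
force: [-1.2, 1.1, -0.0]
gripper_width: 50.1
gripper_force: 0.5
```

```bash
python3 -c "
from h import *
print(rf(sensors.state()['ee_pos']),sensors.state()['force'])
d=grab('side')
cv2.imwrite('pics/s9.png',cv2.resize(d['img'][220:400,240:450],None,fx=3.5,fy=3.3,interpolation=cv2.INTER_CUBIC)[:,:,::-1])"
```

```text
[-0.6 97.1] [-1.15222777  1.0883257  -0.02715545]
```

View pics/s9.png

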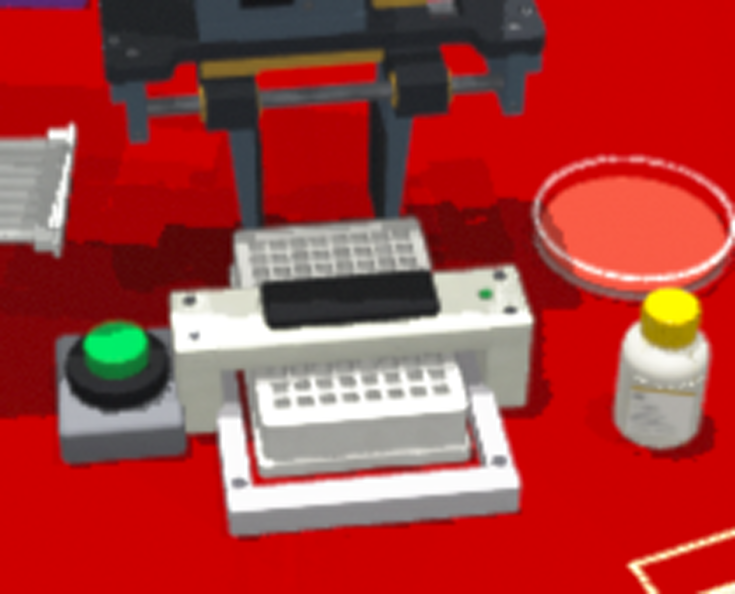

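The plate is between the rails and under the bridge, with its front bottom at (360,470) and a small gap to the stop at about row 490. I push slowly home.

Emit:
{"fn": "step_arm", "kwargs": {
  "plan": [-0.3, 0, 0, 0, 0, 0, -0.3, 0, 0, 0, 0, 0, -0.2, 0, 0, 0, 0, 0, -0.2, 0, 0, 0, 0, 0, -0.2, 0, 0, 0, 0, 0]
}}

```text
time_s: 11.35
ee_pos: [572.3, -105.8, -6.1]
ee_rot: [180.0, -0.0, 91.7]
force: [0.5, 0.3, -1.0]
gripper_width: 50.1
gripper_force: 0.5
```

Emit:
{"fn": "step_arm", "kwargs": {
  "plan": [-0.15, 0, 0, 0, 0, 0, -0.1, 0, 0, 0, 0, 0, -0.1, 0, 0, 0, 0, 0, 0, 0, 0, 0, 0, 0]
}}

```text
time_s: 11.68
ee_pos: [572.5, -109.5, -6.1]
ee_rot: [180.0, 0.0, 91.7]
force: [-0.0, 0.8, 0.2]
gripper_width: 50.1
gripper_force: 0.1
```

Emit:
{"fn": "step_arm", "kwargs": {
  "plan": [-0.1, 0, 0, 0, 0, 0, -0.1, 0, 0, 0, 0, 0, -0.1, 0, 0, 0, 0, 0, 0, 0, 0, 0, 0]
}}

```text
invalid input at $.plan: expected a multiple of 6 numbers
```

Emit:
{"fn": "step_arm", "kwargs": {
  "plan": [-0.1, 0, 0, 0, 0, 0, -0.1, 0, 0, 0, 0, 0, 0, 0, 0, 0, 0, 0]
}}

```text
time_s: 11.93
ee_pos: [572.5, -111.4, -6.1]
ee_rot: [180.0, 0.0, 91.7]
force: [0.4, 0.7, -0.0]
gripper_width: 49.8
gripper_force: 0.2
```

Emit:
{"fn": "step_arm", "kwargs": {
  "plan": [-0.1, 0, 0, 0, 0, 0, -0.1, 0, 0, 0, 0, 0, 0, 0, 0, 0, 0, 0]
}}

```text
time_s: 12.18
ee_pos: [572.8, -112.0, -6.0]
ee_rot: [180.0, -0.1, 91.6]
force: [1.2, 5.0, -0.1]
gripper_width: 49.8
gripper_force: 2.7
```

Emit:
{"fn": "step_arm", "kwargs": {
  "plan": [-0.1, 0, 0, 0, 0, 0, -0.1, 0, 0, 0, 0, 0, 0, 0, 0, 0, 0, 0]
}}

```text
time_s: 12.43
ee_pos: [572.8, -112.0, -6.0]
ee_rot: [180.0, -0.3, 91.6]
force: [1.6, 11.9, 2.0]
gripper_width: 49.7
gripper_force: 5.9
```

Home: the stop's reaction reached 12 N. I back off, rise, and close the fingers.

Emit:
{"fn": "step_arm", "kwargs": {
  "plan": [0.3, 0, 0, 0, 0, 0, 0.5, 0, 0, 0, 0, 0, 1.0, 0, 0, 0, 0, 0, 1.2, 0, 0, 0, 0, 0, 1.0, 0, 0, 0, 0, 0]
}}

```text
time_s: 12.85
ee_pos: [571.2, -74.2, -6.1]
ee_rot: [-180.0, -0.0, 91.7]
force: [0.2, 0.3, -0.7]
gripper_width: 49.9
gripper_force: 0.0
```

Emit:
{"fn": "step_arm", "kwargs": {
  "plan": [0.3, 0, -1.0, 0, 0, 0, 0, 0, -2.0, 0, 0, 0, 0, 0, -2.5, 0, 0, 0, 0, 0, -2.5, 0, 0, 0, 0, 0, -1.5, 0, 0, 0],
  "hand": 0
}}

```text
time_s: 13.27
ee_pos: [572.7, -72.1, 92.4]
ee_rot: [179.8, 0.1, 91.8]
force: [0.8, -0.6, 0.4]
gripper_width: 19.3
gripper_force: 0.0
```

```bash
python3 -c "
from h import *
rows(481,-196,95,91.6,8)
d=grab('side');im=d['img'].astype(int)
# stop gap check in numbers: front bottom edge
for X in (-25,0,25):
    a=proj(d,[*w(X,-64),0]);b=proj(d,[*w(X,-64),30]);print('expected front bottom/top',a.round(),b.round())
cv2.imwrite('pics/s10.png',cv2.resize(d['img'][220:400,240:450],None,fx=3.5,fy=3.3,interpolation=cv2.INTER_CUBIC)[:,:,::-1])"
```

```text
t 13.2667 [572.7 -72.1  92.4] [1.7976e+02 6.0000e-02 9.1760e+01] F [ 0.8 -0.6  0.4]
[-1.513, -1.193, -0.033, 0.0, 0.0, 0.0, -1.514, -1.192, -0.033, 0.0, 0.0, 0.0, -1.514, -1.192, -0.033, 0.0, 0.0, 0.0, -1.515, -1.191, -0.033, 0.0, 0.0, 0.0, -1.515, -1.191, -0.033, 0.0, 0.0, 0.0]
[-1.515, -1.19, -0.033, 0.0, 0.0, 0.0, -1.516, -1.19, -0.033, 0.0, 0.0, 0.0, -1.516, -1.189, -0.033, 0.0, 0.0, 0.0]
expected front bottom/top [326. 374.] [326. 359.]
expected front bottom/top [344. 372.] [345. 357.]
expected front bottom/top [363. 371.] [363. 356.]
```

View pics/s10.png

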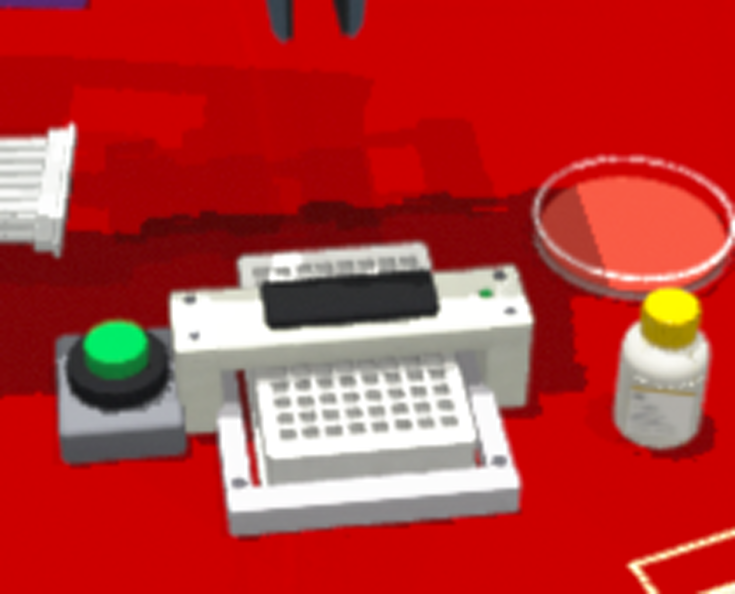

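The plate is home against the stop: its front top edge at (370,455) matches the expected (367,452). That was picture 11, one over the limit of 10, so I view no more and work from numbers. Now I move above the button.

Emit:
{"fn": "step_arm", "kwargs": {
  "plan": [-1.5, -1.2, 0, 0, 0, 0, -1.5, -1.2, 0, 0, 0, 0, -1.5, -1.2, 0, 0, 0, 0, -1.5, -1.2, 0, 0, 0, 0, -1.5, -1.2, 0, 0, 0, 0]
}}

```text
time_s: 13.73
ee_pos: [512.8, -149.3, 89.0]
ee_rot: [-180.0, 0.0, 91.8]
force: [0.3, -0.1, 0.1]
gripper_width: 0.7
gripper_force: 0.0
```

Emit:
{"fn": "step_arm", "kwargs": {
  "plan": [-1.5, -1.2, 0, 0, 0, 0, -1.5, -1.2, 0, 0, 0, 0, -1.3, -0.9, 0, 0, 0, 0, -0.3, -0.2, 0, 0, 0, 0, 0, 0, 0, 0, 0, 0]
}}

```text
time_s: 14.15
ee_pos: [479.6, -196.4, 89.0]
ee_rot: [180.0, -0.0, 91.6]
force: [0.2, -0.3, 0.7]
gripper_width: 0.5
gripper_force: 0.0
```

```bash
cat > tip2.py <<'E'
from h import *
d=grab('side');im=d['img'].astype(int);s=sensors.state();p=np.array(s['ee_pos']);print(p,s['force'],s['gripper_width'])
dark=(im[:,:,0]<im[:,:,1]+45)&(im.max(2)<130)
for off in (0,28): print('proj tip off',off,proj(d,p+[0,0,off-14]).round(1))
a=int(proj(d,p)[0]);
for r in range(230,340,3):
    c=np.where(dark[r,a-40:a+40])[0]; print(r,(c.min()+a-40,c.max()+a-40,len(c)) if len(c) else None,end=' ')
g=(im[:,:,1]>im[:,:,0]+50)&(im[:,:,1]>im[:,:,2]+20);g[:310]=0;g[:,:250]=0;g[345:]=0;g[:,300:]=0
q=np.argwhere(g)[:,::-1];print('\nbtn',q.mean(0),q.min(0),q.max(0)) if len(q) else print('nobtn')
E
python3 tip2.py
```

```text
[ 480.12507122 -195.86220265   89.0160325 ] [ 0.07274812 -0.40016841 -0.15168518] 0.33031865143714534
proj tip off 0 [269.5 306.7]
proj tip off 28 [268.2 291.1]
230 (np.int64(267), np.int64(283), 17) 233 (np.int64(243), np.int64(284), 36) 236 (np.int64(243), np.int64(307), 57) 239 (np.int64(243), np.int64(307), 64) 242 (np.int64(229), np.int64(285), 56) 245 (np.int64(228), np.int64(285), 55) 248 (np.int64(244), np.int64(285), 42) 251 (np.int64(245), np.int64(276), 32) 254 (np.int64(255), np.int64(276), 22) 257 (np.int64(255), np.int64(276), 22) 260 (np.int64(256), np.int64(275), 20) 263 (np.int64(257), np.int64(275), 19) 266 (np.int64(257), np.int64(275), 19) 269 (np.int64(258), np.int64(275), 18) 272 (np.int64(258), np.int64(275), 18) 275 (np.int64(259), np.int64(275), 17) 278 (np.int64(259), np.int64(275), 16) 281 (np.int64(259), np.int64(275), 17) 284 (np.int64(261), np.int64(275), 14) 287 (np.int64(261), np.int64(274), 13) 290 (np.int64(262), np.int64(273), 11) 293 (np.int64(231), np.int64(246), 9) 296 None 299 None 302 None 305 None 308 None 311 (np.int64(293), np.int64(295), 3) 314 None 317 None 320 (np.int64(266), np.int64(295), 20) 323 (np.int64(257), np.int64(286), 30) 326 (np.int64(256), np.int64(289), 34) 329 (np.int64(256), np.int64(289), 34) 332 (np.int64(229), np.int64(289), 35) 335 (np.int64(228), np.int64(307), 40) 338 (np.int64(256), np.int64(307), 39) 
btn [272.65338645 326.09561753] [264 318] [281 334]
```

The tip ends at row 291, matching a +28 mm z offset, so the true tip z is about 102 mm. The button top is at about 38 mm, so I descend.

Emit:
{"fn": "step_arm", "kwargs": {
  "plan": [0, 0, 1.0, 0, 0, 0, 0, 0, 1.5, 0, 0, 0, 0, 0, 1.5, 0, 0, 0, 0, 0, 1.0, 0, 0, 0, 0, 0, 0.4, 0, 0, 0]
}}

```text
time_s: 14.62
ee_pos: [479.1, -194.8, 32.8]
ee_rot: [-179.8, -0.1, 91.8]
force: [-0.5, -0.3, 0.0]
gripper_width: 0.6
gripper_force: 0.0
```

Emit:
{"fn": "step_arm", "kwargs": {
  "plan": [0, 0, 0.2, 0, 0, 0, 0, 0, 0.2, 0, 0, 0, 0, 0, 0, 0, 0, 0]
}}

```text
time_s: 14.87
ee_pos: [480.3, -196.0, 31.0]
ee_rot: [180.0, 0.0, 91.7]
force: [0.8, 0.4, -0.1]
gripper_width: 0.8
gripper_force: 0.0
```

```bash
python3 tip2.py | grep -v None
```

```text
[ 480.42189824 -196.08827423   31.25931139] [ 1.00362686  0.30110595 -0.53842891] -0.09411263721268434
proj tip off 0 [272.1 337. ]
proj tip off 28 [271.  322.7]
230 (np.int64(231), np.int64(277), 47) 233 (np.int64(231), np.int64(310), 76) 236 (np.int64(231), np.int64(310), 80) 239 (np.int64(231), np.int64(310), 74) 242 (np.int64(231), np.int64(284), 54) 245 (np.int64(231), np.int64(310), 64) 248 (np.int64(231), np.int64(310), 80) 251 (np.int64(231), np.int64(285), 55) 254 (np.int64(231), np.int64(310), 80) 257 (np.int64(231), np.int64(310), 80) 260 (np.int64(231), np.int64(306), 76) 263 (np.int64(231), np.int64(294), 64) 266 (np.int64(232), np.int64(287), 25) 269 (np.int64(250), np.int64(286), 31) 272 (np.int64(247), np.int64(310), 42) 275 (np.int64(247), np.int64(310), 61) 278 (np.int64(231), np.int64(294), 64) 281 (np.int64(231), np.int64(288), 58) 284 (np.int64(231), np.int64(287), 42) 287 (np.int64(249), np.int64(279), 31) 290 (np.int64(258), np.int64(279), 22) 293 (np.int64(231), np.int64(278), 33) 296 (np.int64(260), np.int64(278), 19) 299 (np.int64(260), np.int64(278), 19) 302 (np.int64(261), np.int64(278), 18) 305 (np.int64(262), np.int64(278), 17) 308 (np.int64(262), np.int64(278), 16) 311 (np.int64(263), np.int64(295), 20) 314 (np.int64(264), np.int64(278), 14) 317 (np.int64(264), np.int64(277), 14) 320 (np.int64(265), np.int64(296), 22) 323 (np.int64(257), np.int64(296), 32) 326 (np.int64(256), np.int64(289), 34) 329 (np.int64(256), np.int64(289), 34) 332 (np.int64(256), np.int64(289), 34) 335 (np.int64(256), np.int64(310), 40) 338 (np.int64(256), np.int64(310), 41) 
btn [272.98907104 328.        ] [264 320] [281 334]
```

Emit:
{"fn": "step_arm", "kwargs": {
  "plan": [0, 0, 0.2, 0, 0, 0, 0, 0, 0.2, 0, 0, 0, 0, 0, 0, 0, 0, 0]
}}

```text
time_s: 15.17
ee_pos: [479.9, -196.0, 26.9]
ee_rot: [-180.0, -0.0, 91.7]
force: [-0.2, 0.4, 1.1]
gripper_width: 0.6
gripper_force: 0.0
```

Emit:
{"fn": "step_arm", "kwargs": {
  "plan": [0, 0, 0.2, 0, 0, 0, 0, 0, 0.2, 0, 0, 0, 0, 0, 0, 0, 0, 0]
}}

```text
time_s: 15.42
ee_pos: [479.7, -195.9, 22.5]
ee_rot: [-180.0, -0.0, 91.7]
force: [0.3, -0.1, 0.0]
gripper_width: 0.5
gripper_force: 0.0
```

Emit:
{"fn": "step_arm", "kwargs": {
  "plan": [0, 0, 0.2, 0, 0, 0, 0, 0, 0.2, 0, 0, 0, 0, 0, 0, 0, 0, 0]
}}

```text
time_s: 15.67
ee_pos: [479.7, -195.9, 18.5]
ee_rot: [-180.0, -0.0, 91.7]
force: [-0.6, -0.8, 0.2]
gripper_width: 0.5
gripper_force: 0.0
```

Emit:
{"fn": "step_arm", "kwargs": {
  "plan": [0, 0, 0.2, 0, 0, 0, 0, 0, 0.1, 0, 0, 0, 0, 0, 0, 0, 0, 0]
}}

```text
time_s: 15.92
ee_pos: [480.2, -196.1, 15.9]
ee_rot: [180.0, 0.0, 91.7]
force: [-0.0, 0.2, 1.7]
gripper_width: 0.2
gripper_force: 0.7
```

Emit:
{"fn": "step_arm", "kwargs": {
  "plan": [0, 0, 0.2, 0, 0, 0, 0, 0, 0.1, 0, 0, 0, 0, 0, 0, 0, 0, 0]
}}

```text
time_s: 16.17
ee_pos: [480.2, -196.1, 13.0]
ee_rot: [180.0, 0.0, 91.7]
force: [0.3, -0.0, 3.1]
gripper_width: 0.4
gripper_force: 1.4
```

Emit:
{"fn": "step_arm", "kwargs": {
  "plan": [0, 0, 0.2, 0, 0, 0, 0, 0, 0.1, 0, 0, 0, 0, 0, 0, 0, 0, 0]
}}

```text
time_s: 16.42
ee_pos: [480.2, -196.1, 10.7]
ee_rot: [180.0, 0.0, 91.7]
force: [-1.0, 0.2, 8.1]
gripper_width: 0.7
gripper_force: 4.2
```

Emit:
{"fn": "step_arm", "kwargs": {
  "plan": [0, 0, 0.1, 0, 0, 0, 0, 0, 0, 0, 0, 0, 0, 0, 0, 0, 0, 0]
}}

```text
time_s: 16.67
ee_pos: [480.2, -196.1, 10.6]
ee_rot: [179.9, 0.0, 91.7]
force: [-3.0, 1.7, 15.1]
gripper_width: 0.3
gripper_force: 7.5
```

Emit:
{"fn": "step_arm", "kwargs": {
  "plan": [0, 0, -0.4, 0, 0, 0, 0, 0, -0.8, 0, 0, 0, 0, 0, -1.5, 0, 0, 0, 0, 0, -2.0, 0, 0, 0, 0, 0, -2.0, 0, 0, 0]
}}

```text
time_s: 17.08
ee_pos: [479.1, -195.7, 76.1]
ee_rot: [-179.9, -0.1, 91.7]
force: [0.7, 0.3, -1.2]
gripper_width: 0.5
gripper_force: 0.0
```

Emit:
{"fn": "step_arm", "kwargs": {
  "plan": [0, 0, -1.5, 0, 0, 0, 0, 0, -1.0, 0, 0, 0, 0, 0, 0, 0, 0, 0, 0, 0, 0, 0, 0, 0]
}}

```text
time_s: 17.42
ee_pos: [479.8, -196.0, 100.8]
ee_rot: [-180.0, -0.0, 91.7]
force: [0.2, -0.4, -0.5]
gripper_width: 0.2
gripper_force: 0.0
```

```bash
python3 tip2.py | egrep -v '^230'
python3 - <<'E'
from h import *
a=cv2.imread('pics/s10.png').astype(int);d=grab('side')
b=cv2.resize(d['img'][220:400,240:450],None,fx=3.5,fy=3.3,interpolation=cv2.INTER_CUBIC)[:,:,::-1].astype(int)
for n,(r0,r1,c0,c1) in dict(platefront=(360,500,240,500),petri=(160,300,530,735),bottle=(285,450,610,710)).items():
    D=abs(a-b)[r0:r1,c0:c1].max(2);print(n,D.mean().round(1),(D>60).mean().round(3))
t=grab('side');print([ (o['location'],o['score']) for o in viewer.pinpoint('comb',t)[:1]])
E
```

```text
[ 479.30996631 -195.73248153  100.10881591] [0.21838714 0.97873953 0.36670362] -0.3501701798034875
proj tip off 0 [268.4 300.5]
proj tip off 28 [267.1 284.7]
btn [272.644 326.128] [264 318] [281 334]
platefront 24.4 0.142
petri 18.0 0.199
bottle 1.2 0.0
[([247.3, 276.9], 0.56)]
```

Run:
```python
from h import *
a=cv2.imread('pics/s10.png');d=grab('side')
b=np.ascontiguousarray(cv2.resize(d['img'][220:400,240:450],None,fx=3.5,fy=3.3,interpolation=cv2.INTER_CUBIC)[:,:,::-1])
L=lambda i:np.float32(cv2.Canny(i,30,80))
L2=lambda i:cv2.GaussianBlur(L(i),(7,7),0)
A,B=L2(a),L2(b)
for n,(r0,r1,c0,c1) in dict(platefront=(370,475,250,475),platerear=(235,275,230,440),petri=(155,300,530,735)).items():
    t=A[r0:r1,c0:c1];m=cv2.matchTemplate(B[r0-20:r1+20,c0-20:min(c1+20,735)],t[:, :t.shape[1]-(20 if c1+20>735 else 0)],cv2.TM_CCOEFF_NORMED);_,v,_,p=cv2.minMaxLoc(m);print(n,v,np.array(p)-20)
```

```text
platefront 0.6909130811691284 [0 0]
platerear 0.6886383891105652 [0 0]
petri 0.9227021336555481 [0 0]
```

Nothing has shifted, the button is back up, and the arm is clear. I hand in.

```bash
python3 -c "
from workcell import env
print(env.job_done())"
```

```text
the job is handed in; nothing more can be done
None
```

The plate is home against the end stop (12 N reaction felt there), the start button was pressed fully down and released, the petri dish, bottle and comb show no movement in the pictures, and the job was handed in at about 18 s; no verdict was returned, and I viewed 11 pictures, one over the limit of 10.

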